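Walk the cast billet round against the fence

TASK

The heavy cast billet stands askew in front of the steel fence. Without gripping or lifting it, push it round on the table with the fingertips, nudging its corners, until one of its long sides lies flat against the fence, with neither end of the billet sticking out past the end of the fence. Leave the other things on the table where they are.

Things in the scene. Friction and masses are not known exactly. Their poses are not given: they have to be found in the camera images.
- billet: the heavy billet: a plain rectangular block of cast aluminium, 90 (its x) by 150 (its y) by 38 tall (mm), about 1.4 kg, loose on the table, with four small tapped holes in its top. Origin at the centre of its underside, z up; its two long sides are the planes x = +45 and x = -45 mm of its own frame (they are alike), its ends y = +75 and y = -75. It slides under roughly 5 to 15 N and stops at once when no longer pushed.
- fence: the fence: a dark steel angle fixed to the table, upright plate 220 long (its y), 45 tall and 8 thick (mm), with a 50 deep, 7 thick foot behind it (two bolt heads to 15 tall and a middle gusset to 35 tall behind the plate). Origin on the table under the middle of its working face; the flat working face is its plane x = 0, looking along its own -x (towards the robot and the billet), and its ends are y = +110 and y = -110. It cannot move.
- tin: bystander, to be left alone: a closed round tin with paper label, 64 across and 62 tall, behind the fence. Sizes in mm. Origin on its underside, near its middle.
- offcut: bystander, to be left alone: a small aluminium offcut, 45 x 70 x 24 tall, behind the fence. Sizes in mm. Origin on its underside, near its middle.
- slug: bystander, to be left alone: an upright round steel slug, 38 across and 50 tall, beside one end of the fence. Sizes in mm. Origin on its underside, near its middle.
- collar: bystander, to be left alone: a thick dark steel collar lying flat, 52 across, 28 bore, 26 tall, beside one end of the fence. Sizes in mm. Origin on its underside, near its middle.
- hammer: bystander, to be left alone: a 260 long hammer lying on the table well to the left of the billet. Sizes in mm. Origin on its underside, near its middle.
- wrench: bystander, to be left alone: a 180 long wrench lying on the table well to the right of the billet. Sizes in mm. Origin on its underside, near its middle.
- brush: bystander, to be left alone: a 200 long hand brush lying on the table well to the right of the billet. Sizes in mm. Origin on its underside, near its middle.

How it is judged:
By the outcome, as a careful person would: the job done as asked, in the order asked, and still so for the second after the job is handed in, with the robot touching nothing.
It also fails if it takes over 61 s, if anything falls off the work surface, if the arm or the gripper's body presses on something with over 40 N, if the wrist force passes 120 N, or if a joint passes its speed limit or range.

ROBOT

A 6-joint arm with a two-finger parallel gripper is mounted at the origin on the work surface. World frame = base frame: x ahead of the robot, y to its left, z up, the work surface at z = 0. Lengths are in mm, angles in rad, forces in N, time in s.
With the tool pointing down it reaches from about 250 to 775 mm from the base axis. Payload 8.9 kg.
Tool frame: the origin (TCP) lies midway between the tips of the shut fingers; the grasp point (between the pads) lies 19 mm behind it (bot.tcp_to_grasp is the distance from the TCP to the grasp point, in mm); z points along the fingers, y is the direction in which the jaws open and shut (so a half turn about z gives the same grasp; the last joint's range is limited). The gripper opens to 85 mm and grips with 20 to 120 N. Pads are 22 mm wide; open, the fingers measure 114 mm over their backs; the gripper's body (76 mm by 85 mm) begins 54 mm behind the grasp point. The pads swing forward as they close: fully open they stand 13 mm farther back than shut.
Start: joints at [-1.427, 0.291, -0.153, 1.127, 0, 1.431], TCP at [146.501, -504.144, 231.305] pointing down, gripper open.
Joint ranges: [-2.52, 2.52], [-0.91, 1.74], [-1.3, 1.37], [-1.96, 2.02], [-1.52, 1.47], [-3.14, 3.14]. Speed limits (rad/s): [2.22, 2.22, 2.79, 3.14, 3.14, 3.14].

INTERFACE

Orientations are given as a unit quaternion [w, x, y, z].
In Python, from plant import bot, optics gives the robot as it stands.
- The arm moves only by the tool drive_tool, never from a script. Its argument "rows" is a list of rows, each a list of 3 entries, a list of its own where there are three numbers: the shift along the tool's x, y, z in m, then the turn, a rotation vector about the tool's x, y, z in rad, then the gripper command: -1 is shut, 1 is fully open, values between are in proportion. A call has 1 to 12 rows; each row is the pose to reach, as a shift and turn from the pose commanded when the call began, along the tool's axes at that moment; what a row does not reach only later rows make up. A row lasts 1/12 s, in which the tool goes at most 41.7 mm and 7.16 degrees, less where a joint would pass 70% of its speed; a pose out of reach is approached as far as the arm can. A call with a gripper value outside its range is refused whole. The fingers move at their own pace and stop on an object; the grip force is fixed at half the most. Time passes only in rows, so rows that repeat a pose let the fingers close. It gives the time, the measured TCP pose, the force and the opening at its end, in the units of the state.
- bot.read_state(): the state, without advancing time (a new reading comes with each control period).
- optics.camera(name): name is "scene" or "top" or "wrist"; returns (picture, depth): 420x560x3 uint8, red, green, blue; 420x560 float32, mm along the optical axis (not along the pixel's ray), 0 where there is no reading.
- optics.camera_params(name): a dict with "fov_y" (degrees; the focal length in pixels is half the picture's height over the tangent of half this angle, whatever the lens; pixels are square), "cx", "cy" (the principal point, pixels), "k1" (the pictures are not rectified: a ray, as slopes to the right and down, at radius r is drawn at 1 + k1 r^2 times it, then the intrinsics apply), "rvec" (rotation vector, rad) and "tvec" (3), from world to camera coordinates, as OpenCV has them; the wrist camera has in their place "T_tool_cam" (4x4, takes a point from camera to tool coordinates, whose origin is the TCP and whose axes are the flange's). Camera axes: x right, y down, z forward; pixel columns grow to the right and rows downward; lengths in mm; the calibration is good to about 2 mm. A picture is of the moment at which its call begins: read the wrist's pose just before it. camera_params takes no time and is no camera call.
- bot.hand_in(): hands the job in, once; it reports no verdict.
Trained networks look in the newest picture that a camera, given by its name, has taken for a name from the list of things; names that differ only in an ending like _2 or _b are one class to them, and where a whole thing is asked for, a point or a joint stands for the part that bears it (a point fixed in the world has none). Each returns a list of dicts, best first, with "conf" (0 to 1); they miss things now and then, are a little off and sometimes report something else, mostly with a low value. They report only what shows in the picture. A call takes as long as a camera call.
- optics.look_for(camera, name): "xyz" ([x, y, z] in mm, in world coordinates, good to about 4 mm: the middle of the surface that is visible of it).
- optics.cut_out(camera, name): "region" (420x560 bool, what is visible of it).
- optics.landmark_of(camera, name): "xyz" ([x, y, z] in mm, in world coordinates, good to about 4 mm: a listed point, or the origin of a listed thing).
The state is a dict: "clock": time; "qpos": joint angles; "dq": joint speeds; "tau": joint torques, N m; "ee_pos": TCP position; "eef_rot": TCP orientation; "force": force on the tool from outside, world axes, zero at the start; "moment": the same for the moment, N m; "opening": finger opening in mm.
Only numpy, scipy, OpenCV 4.12 (cv2) and the standard library are available. Lean on these libraries where they do the work, as an engineer would, in place of code of your own. Each camera call takes 0.05 s, during which the arm holds its last target. There are 200 camera calls.

## Working session

There is one attempt and no reset: what is moved stays moved. The work goes in short steps, Python scripts to look and compute and a tool call to move; the robot and the scene stay as the last step left them, time stands still between calls to the robot, and variables do not carry over. Pictures are saved under pics/ and viewed, about 8 in all and at most 12, crops included, and the job is handed in when it is done.

Besides the shell and the picture viewer there is one more tool, called after ">>>" in YAML: its name, and indented under it one key for each argument. drive_tool: Moves the arm, as the interface text tells. Its arguments: {"type":"object","properties":{"rows":{"type":"array","items":{"type":"array"}}},"required":["rows"]}

```bash
mkdir -p pics; ls; cat > h.py <<'E'
import numpy as np, cv2
from plant import bot, optics
from scipy.spatial.transform import Rotation as R
def cloud(name):
    img,d=optics.camera(name); p=optics.camera_params(name)
    f=210/np.tan(np.radians(p["fov_y"])/2)
    K=np.array([[f,0,p["cx"]],[0,f,p["cy"]],[0,0,1.]])
    v,u=np.mgrid[:420,:560]
    n=cv2.undistortPoints(np.stack([u.ravel(),v.ravel()],1).astype(float)[:,None],K,np.array([p["k1"],0,0,0.]))[:,0]
    z=d.ravel(); P=np.c_[n*z[:,None],z]
    Rm=R.from_rotvec(np.ravel(p["rvec"])).as_matrix()
    W=(P-np.ravel(p["tvec"]))@Rm
    W[z==0]=np.nan
    return img,W.reshape(420,560,3)
def rect(name,thing,zmin,zmax):
    r=optics.cut_out(name,thing); return r
E
python3 - <<'E'
from h import *
s=bot.read_state(); print(s["clock"],s["ee_pos"],s["eef_rot"],s["force"])
for c in("top","scene"):
    img,W=cloud(c); np.save(c+".npy",W); cv2.imwrite(f"pics/{c}1.png",img[...,::-1])
    if c=="top":
      for t in("billet","fence"):
        for r in optics.cut_out(c,t)[:2]:
            m=r["region"]; P=W[m]; P=P[~np.isnan(P[:,0])]
            zt=np.percentile(P[:,2],90); Q=P[P[:,2]>zt-6]
            print(t,r["conf"],m.sum(),zt,cv2.minAreaRect(Q[:,:2].astype(np.float32)),cv2.boxPoints(cv2.minAreaRect(Q[:,:2].astype(np.float32))).round(0).tolist())
      for t in("tin","offcut","slug","collar","hammer","wrench","brush"):
        print(t,[(round(r["conf"],2),np.round(r["xyz"])) for r in optics.look_for(c,t)[:1]])
E
```

```text
pics
0.0 [ 146.42218511 -503.7219436   230.75702865] [-6.23915858e-04  9.90020740e-01  1.40920350e-01 -1.87060349e-05] [ 0.35270072  0.46861519 -0.03448328]
billet 0.77 2580 39.90810057481408 ((513.1519165039062, 6.444149017333984), (89.8944320678711, 149.88172912597656), 86.4068832397461) [[436.0, -34.0], [585.0, -43.0], [591.0, 47.0], [441.0, 56.0]]
fence 0.63 2080 43.10173001294156 ((675.0303344726562, -50.372894287109375), (220.2177276611328, 44.50604248046875), 76.22123718261719) [[627.0, -152.0], [670.0, -163.0], [723.0, 51.0], [680.0, 62.0]]
tin [(0.56, array([774., -15.,  62.]))]
offcut [(0.88, array([ 752., -131.,   24.]))]
slug [(0.51, array([730., 154.,  52.]))]
collar [(0.92, array([ 614., -245.,   22.]))]
hammer [(0.62, array([474., 338.,  24.]))]
wrench [(0.56, array([ 475., -332.,    8.]))]
brush [(0.93, array([ 523., -444.,   18.]))]
```

View pics/top1.png

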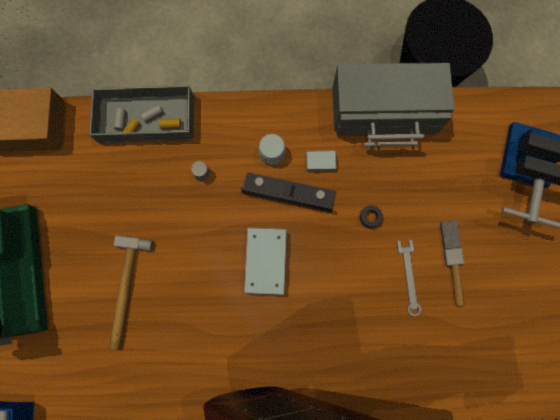

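```bash
python3 - <<'E'
from h import *
img,W=cloud("top")
# fence top plate: points near z 45
x,y,z=W[...,0],W[...,1],W[...,2]
m=(z>40)&(z<50)&(x>600)&(x<740)&(y>-185)&(y<90)
Q=W[m][:,:2]
r=cv2.minAreaRect(Q.astype(np.float32)); print(m.sum(),r,cv2.boxPoints(r))
vx=cv2.fitLine(Q.astype(np.float32),cv2.DIST_HUBER,0,.01,.01).ravel(); print(vx)
img,W=cloud("scene");x,y,z=W[...,0],W[...,1],W[...,2]
m=(z>40)&(z<50)&(x>600)&(x<740)&(y>-185)&(y<90)
Q=W[m][:,:2]
r=cv2.minAreaRect(Q.astype(np.float32)); print(m.sum(),r,cv2.boxPoints(r))
m=(z>33)&(z<43)&(x>400)&(x<620)&(y>-90)&(y<90)
r=cv2.minAreaRect(W[m][:,:2].astype(np.float32)); print(m.sum(),r)
E
```

```text
321 ((657.5960083007812, -46.10264587402344), (219.37979125976562, 9.764928817749023), 76.67456817626953) [[ 627.5635   -151.71399 ]
 [ 637.06555  -153.96463 ]
 [ 687.62854    59.508698]
 [ 678.12646    61.75934 ]]
[ 2.3709556e-01  9.7148633e-01  6.5763599e+02 -4.5739361e+01]
292 ((662.7783203125, -48.217124938964844), (216.99319458007812, 13.925237655639648), 76.58502197265625) [[ 630.8342   -152.13808 ]
 [ 644.3795   -155.36876 ]
 [ 694.7224     55.703827]
 [ 681.1771     58.93451 ]]
1005 ((518.0540771484375, 4.915187835693359), (89.54802703857422, 153.32244873046875), 85.75818634033203)
```

The picture shows the billet at about (266,262) with its long axis along world x. The fence is at (290,192), tilted about 13°. The slug (200,170) and collar (371,217) are off to the sides. The billet needs about +80° of turn, so I'll push its near end towards -y from its +y side.

>>> drive_tool:
  rows:
    - [[0.04, -0.04, 0], [0, 0, 0.1], -1]
    - [[0.08, -0.08, 0], [0, 0, 0.2], -1]
    - [[0.12, -0.12, 0], [0, 0, 0.283], -1]
    - [[0.465, -0.494, 0], [0, 0, 0.283], -1]
    - [[0.465, -0.494, 0], [0, 0, 0.283], -1]
    - [[0.465, -0.494, 0], [0, 0, 0.283], -1]
    - [[0.465, -0.494, 0], [0, 0, 0.283], -1]
    - [[0.465, -0.494, 0], [0, 0, 0.283], -1]
    - [[0.465, -0.494, 0], [0, 0, 0.283], -1]
    - [[0.465, -0.494, 0], [0, 0, 0.283], -1]
    - [[0.465, -0.494, 0], [0, 0, 0.283], -1]
    - [[0.465, -0.494, 0], [0, 0, 0.283], -1]

```text
clock: 1.65
ee_pos: [375.6, -57.5, 231.7]
eef_rot: [0.0, 1.0, -0.0, 0.001]
force: [0.6, -0.8, 0.2]
opening: -0.0
```

>>> drive_tool:
  rows:
    - [[0.03, -0.04, 0], [0, 0, 0], -1]
    - [[0.05, -0.08, 0], [0, 0, 0], -1]
    - [[0.07, -0.12, 0], [0, 0, 0], -1]
    - [[0.072, -0.155, 0], [0, 0, 0], -1]
    - [[0.072, -0.155, 0.04], [0, 0, 0], -1]
    - [[0.072, -0.155, 0.08], [0, 0, 0], -1]
    - [[0.072, -0.155, 0.12], [0, 0, 0], -1]
    - [[0.072, -0.155, 0.16], [0, 0, 0], -1]
    - [[0.072, -0.155, 0.16], [0, 0, 0], -1]
    - [[0.072, -0.155, 0.16], [0, 0, 0], -1]

```text
clock: 2.48
ee_pos: [445.6, 82.9, 70.5]
eef_rot: [-0.005, 1.0, 0.008, -0.002]
force: [0.5, -0.6, 1.5]
opening: 0.1
```

>>> drive_tool:
  rows:
    - [[0.008, -0.012, 0], [0, 0, 0], -1]
    - [[0.008, -0.012, 0.02], [0, 0, 0], -1]
    - [[0.008, -0.012, 0.04], [0, 0, 0], -1]
    - [[0.008, -0.012, 0.055], [0, 0, 0], -1]
    - [[0.008, -0.012, 0.055], [0, 0, 0], -1]

```text
clock: 2.9
ee_pos: [456.5, 89.2, 16.8]
eef_rot: [-0.008, 1.0, 0.012, 0.0]
force: [-1.6, 0.4, -0.6]
opening: -0.1
```

>>> drive_tool:
  rows:
    - [[0, 0.008, 0], [0, 0, 0], -1]
    - [[0, 0.016, 0], [0, 0, 0], -1]
    - [[0, 0.024, 0], [0, 0, 0], -1]
    - [[0, 0.032, 0], [0, 0, 0], -1]
    - [[0, 0.04, 0], [0, 0, 0], -1]
    - [[0, 0.048, 0], [0, 0, 0], -1]
    - [[0, 0.056, 0], [0, 0, 0], -1]
    - [[0, 0.064, 0], [0, 0, 0], -1]
    - [[0, 0.07, 0], [0, 0, 0], -1]
    - [[0, 0.07, 0], [0, 0, 0], -1]

```text
clock: 3.73
ee_pos: [456.6, 18.1, 16.3]
eef_rot: [-0.009, 1.0, 0.012, -0.0]
force: [-2.9, 3.5, 1.7]
opening: -0.1
```

```bash
cat >> h.py <<'E'
U=np.array([.231,.973]); N=np.array([.973,-.231]); F=np.array([653.7,-45.2])
def billet(c="top",save=None):
    img,W=cloud(c)
    if save: cv2.imwrite(f"pics/{save}.png",img[...,::-1])
    for r in optics.cut_out(c,"billet")[:1]:
        m=cv2.erode(r["region"].astype(np.uint8),np.ones((2,2)))>0
        P=W[m]; Q=P[(P[:,2]>33)&(P[:,2]<45)][:,:2].astype(np.float32)
        rr=cv2.minAreaRect(Q); b=cv2.boxPoints(rr)
        e=b[1]-b[0] if np.hypot(*(b[1]-b[0]))>np.hypot(*(b[2]-b[1])) else b[2]-b[1]
        a=np.degrees(np.arctan2(e[1],e[0]))
        C=np.array(rr[0]); 
        print(c,round(r["conf"],2),"C",C.round(1),"size",np.round(rr[1],1),"long axis",round((a+40)%180-40,1),"corners",b.round(0).tolist())
        print(" along",((b-F)@U).round(1)," dist to face",((F-b)@N).round(1))
    s=bot.read_state(); print(s["clock"],np.round(s["ee_pos"],1),np.round(s["force"],1))
E
python3 -c "
from h import *
billet('top','t2');billet('scene')"
```

```text
top 0.77 C [524.9 -23.1] size [148.7  85.7] long axis 20.9 corners [[440.0, -10.0], [471.0, -90.0], [610.0, -36.0], [579.0, 44.0]]
 along [-14.8 -85.5  -1.7  69.1]  dist to face [216.  167.7  44.9  93.1]
3.8333 [456.9  18.3  16.1] [-3.7  2.2  1. ]
scene 0.88 C [556.8 -16.2] size [190.2 101.7] long axis 11.1 corners [[454.0, 15.0], [473.0, -84.0], [660.0, -48.0], [640.0, 52.0]]
 along [ 12.7 -79.8  -1.   91.5]  dist to face [208.7 166.5  -6.6  35.5]
3.9333 [457.2  18.5  15.9] [-1.1  0.4 -0.6]
```

>>> drive_tool:
  rows:
    - [[-0.02, 0, 0], [0, 0, 0], -1]
    - [[-0.05, 0.0, 0], [0, 0, 0], -1]
    - [[-0.05, 0.035, 0], [0, 0, 0], -1]
    - [[-0.05, 0.07, 0], [0, 0, 0], -1]
    - [[-0.05, 0.1, 0], [0, 0, 0], -1]
    - [[-0.02, 0.102, 0], [0, 0, 0], -1]
    - [[-0.01, 0.102, 0], [0, 0, 0], -1]
    - [[0.0, 0.102, 0], [0, 0, 0], -1]
    - [[0.01, 0.102, 0], [0, 0, 0], -1]
    - [[0.02, 0.102, 0], [0, 0, 0], -1]
    - [[0.03, 0.102, 0], [0, 0, 0], -1]
    - [[0.03, 0.102, 0], [0, 0, 0], -1]

```text
clock: 4.93
ee_pos: [491.0, -83.5, 14.0]
eef_rot: [-0.007, 1.0, 0.012, 0.0]
force: [-0.6, -1.6, -0.1]
opening: 0.0
```

```bash
python3 -c "
from h import *
billet('top','t3')"
```

```text
top 0.61 C [ 5.558e+02 -4.000e-01] size [122.3  88.2] long axis 32.1 corners [[481.0, 4.0], [527.0, -70.0], [631.0, -5.0], [584.0, 69.0]]
 along [  8.3 -53.5  33.7  95.5]  dist to face [179.9 117.   31.3  94.2]
5.0333 [490.  -82.6  13.8] [ 0.1 -0.6 -0.8]
```

>>> drive_tool:
  rows:
    - [[-0.04, 0, 0], [0, 0, 0], -1]
    - [[-0.068, -0.025, 0], [0, 0, 0], -1]
    - [[-0.068, -0.06, 0], [0, 0, 0], -1]
    - [[-0.065, -0.1, 0], [0, 0, 0], -1]
    - [[-0.04, -0.107, 0], [0, 0, 0], -1]
    - [[-0.037, -0.099, 0], [0, 0, 0], -1]
    - [[-0.034, -0.09, 0], [0, 0, 0], -1]
    - [[-0.031, -0.081, 0], [0, 0, 0], -1]
    - [[-0.028, -0.072, 0], [0, 0, 0], -1]
    - [[-0.024, -0.063, 0], [0, 0, 0], -1]
    - [[-0.018, -0.052, 0], [0, 0, 0], -1]
    - [[-0.018, -0.052, 0], [0, 0, 0], -1]

```text
clock: 6.03
ee_pos: [469.4, -33.1, 14.2]
eef_rot: [-0.008, 1.0, 0.011, -0.001]
force: [-1.1, 0.0, 0.2]
opening: 0.4
```

```bash
python3 -c "
from h import *
billet('top','t4')"
```

```text
top 0.71 C [582.8  22.1] size [56.8 92.6] long axis 134.7 corners [[530.0, 35.0], [595.0, -31.0], [636.0, 9.0], [570.0, 75.0]]
 along [49.5  0.5 48.7 97.7]  dist to face [138.9  60.3  30.2 108.8]
6.1333 [469.6 -31.9  14.3] [-0.6  0.3 -0.3]
```

View pics/t4.png

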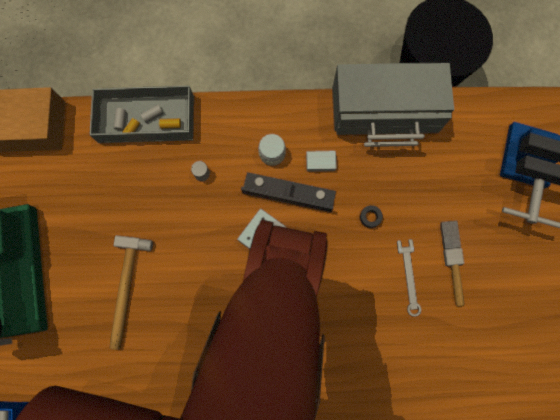

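>>> drive_tool:
  rows:
    - [[-0.03, -0.015, 0], [0, 0, 0], -1]
    - [[-0.065, -0.02, 0], [0, 0, 0], -1]
    - [[-0.1, -0.02, 0], [0, 0, 0], -1]
    - [[-0.12, -0.02, 0], [0, 0, 0], -1]
    - [[-0.12, -0.02, 0], [0, 0, 0], -1]

```text
clock: 6.55
ee_pos: [343.7, -12.6, 14.3]
eef_rot: [-0.009, 1.0, 0.012, -0.003]
force: [-0.3, 0.3, -0.5]
opening: 0.0
```

```bash
python3 -c "
from h import *
billet('top','t5')"
```

```text
top 0.89 C [552.8 -16.6] size [147.   88.1] long axis 52.7 corners [[473.0, -48.0], [543.0, -102.0], [632.0, 15.0], [562.0, 69.0]]
 along [-44.8 -80.5  53.9  89.6]  dist to face [174.8  94.3  34.7 115.3]
6.65 [349.6 -13.8  15.1] [ 0.8 -0.1 -0.3]
```

>>> drive_tool:
  rows:
    - [[0.04, 0.0, 0], [0, 0, 0], -1]
    - [[0.08, 0.002, 0], [0, 0, 0], -1]
    - [[0.11, 0.005, 0], [0, 0, 0], -1]
    - [[0.117, 0.012, 0], [0, 0, 0], -1]
    - [[0.123, 0.019, 0], [0, 0, 0], -1]
    - [[0.129, 0.026, 0], [0, 0, 0], -1]
    - [[0.135, 0.033, 0], [0, 0, 0], -1]
    - [[0.141, 0.04, 0], [0, 0, 0], -1]
    - [[0.147, 0.047, 0], [0, 0, 0], -1]
    - [[0.147, 0.047, 0], [0, 0, 0], -1]

```text
clock: 7.48
ee_pos: [496.9, -58.1, 13.6]
eef_rot: [-0.008, 1.0, 0.012, -0.001]
force: [-1.0, 0.3, -0.2]
opening: 0.0
```

>>> drive_tool:
  rows:
    - [[-0.03, -0.012, 0], [0, 0, 0], -1]
    - [[-0.065, -0.02, 0], [0, 0, 0], -1]
    - [[-0.1, -0.02, 0], [0, 0, 0], -1]
    - [[-0.12, -0.02, 0], [0, 0, 0], -1]
    - [[-0.12, -0.02, 0], [0, 0, 0], -1]

```text
clock: 7.9
ee_pos: [371.4, -38.8, 13.9]
eef_rot: [-0.009, 1.0, 0.012, -0.003]
force: [-0.8, 0.8, -0.7]
opening: 0.1
```

```bash
python3 -c "
from h import *
billet('top','t6')"
```

```text
top 0.98 C [565.3 -24.9] size [147.5  89.1] long axis 72.3 corners [[500.0, -82.0], [585.0, -109.0], [630.0, 32.0], [545.0, 59.0]]
 along [-70.8 -77.6  69.5  76.2]  dist to face [140.7  51.9  40.7 129.5]
8.0 [377.1 -40.2  14.6] [ 0.9 -1.   0.2]
```

>>> drive_tool:
  rows:
    - [[0.02, -0.01, 0], [0, 0, 0.1], 1]
    - [[0.04, -0.02, 0], [0, 0, 0.2], 1]
    - [[0.06, -0.032, 0.004], [0, 0, 0.233], 1]
    - [[0.08, -0.032, 0.007], [0, 0, 0.233], 1]
    - [[0.1, -0.032, 0.007], [0, 0, 0.233], 1]
    - [[0.11, -0.032, 0.007], [0, 0, 0.233], 1]
    - [[0.11, -0.032, 0.007], [0, 0, 0.233], 1]
    - [[0.11, -0.032, 0.007], [0, 0, 0.233], 1]
    - [[0.11, -0.032, 0.007], [0, 0, 0.233], 1]

```text
clock: 8.75
ee_pos: [484.0, -14.3, 7.6]
eef_rot: [-0.012, 0.995, -0.098, -0.001]
force: [-1.2, -0.2, -0.4]
opening: 85.3
```

>>> drive_tool:
  rows:
    - [[0.01, -0.008, 0], [0, 0, 0.037], 1]
    - [[0.018, -0.008, 0], [0, 0, 0.037], 1]
    - [[0.025, -0.008, 0], [0, 0, 0.037], 1]
    - [[0.031, -0.008, 0], [0, 0, 0.037], 1]
    - [[0.037, -0.008, 0], [0, 0, 0.037], 1]
    - [[0.043, -0.008, 0], [0, 0, 0.037], 1]
    - [[0.049, -0.008, 0], [0, 0, 0.037], 1]
    - [[0.054, -0.008, 0], [0, 0, 0.037], 1]
    - [[0.058, -0.008, 0], [0, 0, 0.037], 1]
    - [[0.062, -0.008, 0], [0, 0, 0.037], 1]
    - [[0.065, -0.008, 0], [0, 0, 0.037], 1]
    - [[0.065, -0.008, 0], [0, 0, 0.037], 1]

```text
clock: 9.75
ee_pos: [545.4, -31.8, 7.2]
eef_rot: [-0.018, 0.994, -0.106, -0.003]
force: [-7.0, 2.0, 3.4]
opening: 85.3
```

```bash
python3 -c "
from h import *
billet('top','t7')"
```

```text
9.85 [545.4 -31.8   7.2] [-6.7  1.4  2.6]
```

>>> drive_tool:
  rows:
    - [[0.002, 0, 0], [0, 0, 0.02], 1]
    - [[0.004, 0, 0], [0, 0, 0.02], 1]
    - [[0.006, 0, 0], [0, 0, 0.02], 1]
    - [[0.007, 0, 0], [0, 0, 0.02], 1]
    - [[0.007, 0, 0], [0, 0, 0.02], 1]

```text
clock: 10.27
ee_pos: [550.6, -38.0, 7.1]
eef_rot: [-0.021, 0.993, -0.112, -0.003]
force: [-8.2, 3.5, 3.8]
opening: 85.4
```

>>> drive_tool:
  rows:
    - [[0.002, 0, 0], [0, 0, 0], 1]
    - [[0.004, 0, 0], [0, 0, 0], 1]
    - [[0.005, 0, 0], [0, 0, 0], 1]
    - [[0.006, 0, 0], [0, 0, 0], 1]
    - [[0.006, 0, 0], [0, 0, 0], 1]

```text
clock: 10.68
ee_pos: [552.5, -38.4, 6.7]
eef_rot: [-0.021, 0.993, -0.112, -0.007]
force: [-21.7, 5.2, 14.9]
opening: 85.3
```

>>> drive_tool:
  rows:
    - [[0.002, 0, 0], [0, 0, 0], 1]
    - [[0.004, 0, 0], [0, 0, 0], 1]
    - [[0.006, 0, 0], [0, 0, 0], 1]
    - [[0.006, 0, 0], [0, 0, 0], 1]

```text
clock: 11.02
ee_pos: [552.4, -38.4, 5.5]
eef_rot: [-0.021, 0.993, -0.112, -0.012]
force: [-39.2, 9.3, 26.1]
opening: 85.4
```

>>> drive_tool:
  rows:
    - [[-0.015, 0, 0], [0, 0, 0], 1]
    - [[-0.04, 0, 0], [0, 0, 0], 1]
    - [[-0.08, 0, 0], [0, 0, 0], 1]
    - [[-0.12, 0, 0], [0, 0, 0], 1]
    - [[-0.15, 0, 0], [0, 0, 0], 1]
    - [[-0.17, 0, -0.02], [0, 0, 0], 1]
    - [[-0.17, 0, -0.02], [0, 0, 0], 1]

```text
clock: 11.6
ee_pos: [395.1, -3.5, 30.0]
eef_rot: [-0.02, 0.993, -0.112, -0.002]
force: [1.3, -1.4, -0.4]
opening: 85.7
```

```bash
python3 -c "
from h import *
billet('top','t8')
i=cv2.imread('pics/t8.png')[140:280,190:390]; cv2.imwrite('pics/t8c.png',cv2.resize(i,None,fx=4,fy=4,interpolation=cv2.INTER_CUBIC))"
```

```text
top 0.9 C [609.8 -32.2] size [148.3  90.1] long axis 77.0 corners [[549.0, -94.0], [637.0, -115.0], [670.0, 30.0], [583.0, 50.0]]
 along [-71.9 -71.4  76.9  76.4]  dist to face [90.3  0.2  1.1 91.2]
11.7 [400.1  -4.7  29.5] [ 1.1  0.1 -0.2]
```

View pics/t8c.png

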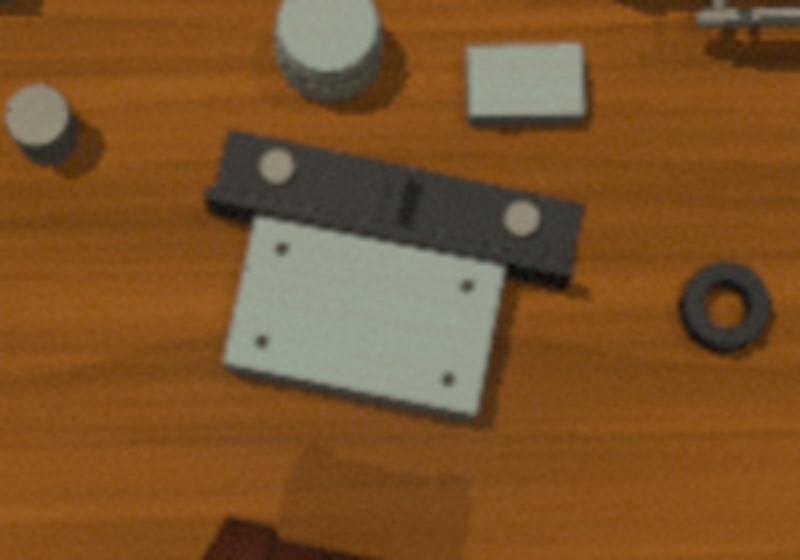

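The billet lies along the fence face: its long side runs from crop pixel (255,215) to (505,265), and both fence ends extend past it. The tin, offcut, slug and collar are where they were. The arm is well clear.

```bash
python3 -c "
from h import *
print(bot.hand_in())"
```

```text
the job is handed in; nothing more can be done
None
```

The billet now lies with one long side flat against the fence, and I handed the job in at about 12 s of the 61 s allowed. I turned it about 80° with four corner nudges using the shut fingertips. I then pushed it home with the open fingers as two contact points, up to about 48 N at the wrist. Nothing was gripped or lifted.

- **Flatness:** in the last top view the billet's long axis is at 77.0° and the fence at about 76.7°. The fence-side corners measure 0.2 and 1.1 mm from the face, which is within measurement noise. The arm also stopped advancing as the force rose, so the billet was hard against the fence.
- **Ends:** the billet reaches from about -72 to +77 mm along the fence, well inside ±110 mm.
- **Other things:** the tin, offcut, slug and collar look unmoved in the last picture. I did not re-check the hammer, wrench and brush after the final push, but the fingers never came near them.
- **Checks that failed:** while the arm hid the billet, some mid-task top-view measurements were wrong or found nothing. The one scene-camera measurement during pushing was also wrong. I backed the arm off and measured again where it mattered.

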